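# Catch the analyser lid and let it down gently

## Robot

A 6-joint arm with a two-finger parallel gripper is mounted at the origin on the work surface. World frame = base frame: x ahead of the robot, y to its left, z up, the work surface at z = 0. Lengths are in m, angles in degrees, forces in N, time in s.
With the tool pointing down it reaches from about 0.4 to 0.925 m from the base axis. Payload 3.4 kg.
Tool frame: the origin (TCP) lies midway between the tips of the shut fingers; the grasp point (between the pads) lies env.grip_point_offset behind it (env.grip_point_offset is the distance from the TCP to the grasp point, in m); z points along the fingers, x is the direction in which the jaws open and shut, and the axes are right-handed (so a half turn about z gives the same grasp; the last joint's range is limited). The gripper opens to 85 mm and grips with 20 to 120 N. Pads are 22 mm wide; open, the fingers measure 114 mm over their backs; the gripper's body (76 mm by 85 mm) begins 54 mm behind the grasp point. The pads swing forward as they close: fully open they stand 13 mm farther back than shut.
Start: joints at [-75.086, 17.578, 86.31, -0, 76.112, -4.211], TCP at [0.188, -0.543, 0.231] pointing down, gripper open.
Joint ranges: [-179.03, 179.03], [-60, 130.46], [8.19, 133.38], [-81.62, 261.62], [5.75, 156.47], [-153.77, 153.77]. Speed limits (degrees/s): [147.25, 147.25, 180, 180, 180, 180].

## Interface

Orientations are given as a 3x3 rotation matrix whose columns are the frame's x, y, z axes.
In Python, from cell import env, read_camera, get_calibration, order, spotter gives the robot as it stands.
- The arm moves only by the tool apply_moves, never from a script. Its argument "rows" is a list of rows, each an object with "fingers": the opening, from 0 (shut) to 1 (fully open); "translation": the shift along the world's x, y, z normalised to -1 to 1, where 1 is 0.15 m, a list of three; "rotation": the turn, a rotation vector about the world's x, y, z normalised to -1 to 1, where 1 is 180 degrees, a list of three. In form: [{"fingers": fingers, "translation": [tx, ty, tz], "rotation": [ax, ay, az]}, ...]. A call has 1 to 12 rows; each row is the pose to reach, as a shift and turn from the pose measured when the call began, turning the shorter way round; what a row does not reach only later rows make up. A row lasts 1/8 s, in which the tool goes at most 62.5 mm and 10.7 degrees, less where a joint would pass 70% of its speed; a pose out of reach is approached as far as the arm can. A call with a number of a shift or a turn outside -1 to 1 is refused whole. A call with a gripper value outside its range is refused whole. The fingers move at their own pace and stop on an object; the grip force is fixed at half the most. Time passes only in rows, so rows that repeat a pose let the fingers close. It gives the time, the measured TCP pose, the force and the opening at its end, in the units of the state.
- env.read_state(): the state, without advancing time (a new reading comes with each control period).
- read_camera(name): name is "side" or "top" or "wrist"; returns the picture (420x560x3 uint8, red, green, blue); there is no depth.
- get_calibration(name): a dict with "fx", "fy", "cx", "cy" (pixels), "R" (3x3) and "t" (3): a world point X has camera coordinates R X + t; the wrist camera has in their place "mount" (4x4, takes a point from camera to tool coordinates, whose origin is the TCP and whose axes are the tool frame's). Camera axes: x right, y down, z forward; pixel columns grow to the right and rows downward; lengths in m; the calibration is good to about 2 mm. A picture is of the moment at which its call begins: read the wrist's pose just before it. get_calibration takes no time and is no camera call.
- order.job_done(): hands the job in, once; it reports no verdict.
Trained networks look in the newest picture that a camera, given by its name, has taken for a name from the list of things; names that differ only in an ending like _2 or _b are one class to them, and where a whole thing is asked for, a point or a joint stands for the part that bears it (a point fixed in the world has none). Each returns a list of dicts, best first, with "confidence" (0 to 1); they miss things now and then, are a little off and sometimes report something else, mostly with a low value. They report only what shows in the picture. A call takes as long as a camera call.
- spotter.silhouettes(query, camera): "pixels" (420x560 bool, what is visible of it) and "extent" ([left, top, right, bottom] in pixels, round what is visible of it).
- spotter.tip_of(query, camera): "pixel" ([column, row] in pixels: a listed point, or the origin of a listed thing).
The state is a dict: "clock": time; "qpos": joint angles; "qvel": joint speeds; "effort": joint torques, N m; "ee_pos": TCP position; "tool_rot": TCP orientation; "force": force on the tool from outside, world axes, zero at the start; "wrist_torque": the same for the moment, N m; "opening": opening from 0.0 (shut) to 1.0 (fully open).
Only numpy, scipy, OpenCV 4.12 (cv2) and the standard library are available. Lean on these libraries where they do the work, as an engineer would, in place of code of your own. Each camera call takes 0.05 s, during which the arm holds its last target. There are 200 camera calls.

## Task

The lid of the meat analyser is standing open, leaning back on its tired hinge. Without gripping or lifting anything, tip the lid forward from behind until it starts to fall by itself, catch it part-way on the back of your fingers under its front edge, and let it down gently until it is fully shut, never letting it drop or slam. Leave the glass dish inside and everything else on the bench where it is, and take your hand away at the end.

Things in the scene. Friction and masses are not known exactly. Their poses are not given: they have to be found in the camera images.
- analyser: meat analyser, fixed: white housing 135 deep (x) by 150 wide (y) by 95 mm high with an open well; lower grey console (61 mm high) along its right side, y -75 to -135 mm. Origin: centre of the white housing's underside; z up, x from its front to its hinge side, away from the robot (give or take 0.35 rad), y left. Front face at x = -67.5 mm.
- lid (a joint): lid angle, rad: 0 shut, 1.57 upright, 1.8 at its stop, leaning away from the robot. It stays put from about 1.4 to 1.75; pushed below about 1.25 it falls forward by itself, slowly at first, in 2 to 5 s. Left alone it lands at 0.5 to 0.9 rad/s, a slam: keep below 0.35 rad/s between 0.15 and 0.03 rad. Tipping it or holding its edge takes 1 to 2.5 N; over 15 N is too rough.
- lid_hinge (a point): middle of the hinge line, at (60, 0, 95.5) mm in the analyser's frame, level with the lid's underside; the lid turns about the analyser's y axis through it. Its axes turn with the lid; at 0 they are the analyser's.
- lid_edge (a point): middle of the lower corner of the lid's free edge. The lid is a flat grey plate, 150 mm from hinge to this edge, 150 mm wide, 10 mm thick above its underside. Shut, it overhangs the housing's front face by 22 mm: a finger fits below. Open, this edge is on top, about 245 mm above the bench, and the underside faces the robot. Axes as lid_hinge.
- dish: shallow clear glass sample dish, 84 mm across, 18 mm high, loose in the well of the analyser under the lid; origin at the centre of its underside. Leave alone.
- bottle: amber glass bottle, 54 mm diameter, 130 mm high, standing to the right of the analyser; origin at the centre of its underside. Leave alone.
- jar: clear plastic jar, 60 mm diameter, 75 mm high, standing to the left of the analyser; origin at the centre of its underside. Leave alone.
- weight: brass check weight, 32 mm diameter, 30 mm high, standing in front and to the left of the analyser; origin at the centre of its underside. Leave alone.
- beaker: glass beaker, 60 mm rim diameter, 80 mm high, on the robot's right; origin at the centre of its underside. Leave alone.
- spoon: steel spoon, 150 mm long, lying on the robot's left; origin on its underside at mid-length. Leave alone.
- tub: round white plastic tub, 110 mm diameter, 80 mm high, on the robot's left; origin at the centre of its underside. Leave alone.

How it is judged (in metres and radians):
On the way, in this order (a step that is already met when the one before it is completed fails the run):
1. the lid, tipped forward past its balance, is coming down by itself with no finger on it (value of joint lid between 0.2 and 1.4 rad and velocity of joint lid below -0.03 rad/s and contact force between the arm and lid below 0.02 N), for 0.1 s.
2. the lid is caught on the fingers while still part-open, resting on them or being let down slowly (value of joint lid between 0.06 and 1.15 rad and velocity of joint lid above -0.35 rad/s and contact force between the fingers and lid above 0.3 N), for 0.2 s.
At the end, for the whole second after the job is handed in: The lid is fully shut (within 0.02 rad), nothing of the robot touches it, and the dish and the other loose things are within 15 mm of where they began (value of joint lid below 0.02 rad and contact force between the arm and lid below 0.05 N and distance of each of dish, bottle, jar, weight, beaker, spoon, tub from where it was at the start of the episode below 0.015 m).
It fails at once if the lid slams: it moves faster than 0.35 rad/s between 0.15 and 0.03 rad from shut (value of joint lid between 0.03 and 0.15 rad and velocity of joint lid below -0.35 rad/s).
It fails at once if the lid is gripped or handled roughly (more than 15 N on it) (contact force between the arm and lid above 15 N).
It fails at once if the dish or a bystander is pushed, lifted or knocked (moved more than 15 mm) (distance of any of dish, bottle, jar, weight, beaker, spoon, tub from where it was at the start of the episode above 0.015 m).
It also fails if it takes over 51 s, if anything falls off the work surface, if the arm or the gripper's body presses on something with over 40 N, if the wrist force passes 120 N, or if a joint passes its speed limit or range.

## Working session

There is one attempt and no reset: what is moved stays moved. The work goes in short steps, Python scripts to look and compute and a tool call to move; the robot and the scene stay as the last step left them, time stands still between calls to the robot, and variables do not carry over. Pictures are saved under pics/ and viewed, about 8 in all and at most 12, crops included, and the job is handed in when it is done.

Besides the shell and the picture viewer there is one more tool, called after ">>>" in YAML: its name, and indented under it one key for each argument. apply_moves: Moves the arm, as the interface text tells. Its arguments: {"type":"object","properties":{"rows":{"type":"array","items":{"type":"object","properties":{"fingers":{"type":"number"},"translation":{"type":"array","items":{"type":"number","minimum":-1,"maximum":1}},"rotation":{"type":"array","items":{"type":"number","minimum":-1,"maximum":1}}}}}},"required":["rows"]}

```bash
mkdir -p pics; ls; cat > h.py <<'E'
import numpy as np, cv2
from cell import env, read_camera, get_calibration, order, spotter
def save(cam,name):
    im=read_camera(cam); cv2.imwrite('pics/'+name,im[:,:,::-1]); return im
def proj(c,X):
    c=get_calibration(c) if isinstance(c,str) else c
    p=np.array(c['R'])@np.asarray(X).T+np.array(c['t'])[:,None]
    return np.stack([c['fx']*p[0]/p[2]+c['cx'],c['fy']*p[1]/p[2]+c['cy']],1)
def ray(cam,px,z):
    c=get_calibration(cam);R=np.array(c['R']);t=np.array(c['t'])
    o=-R.T@t; d=R.T@np.array([(px[0]-c['cx'])/c['fx'],(px[1]-c['cy'])/c['fy'],1])
    return o+d*(z-o[2])/d[2]
E
python3 - <<'E'
from h import *
s=env.read_state();print(s['clock'],s['ee_pos'],s['force'],env.grip_point_offset)
for cam in('side','top'):
    save(cam,cam+'0.png')
    c=get_calibration(cam);R=np.array(c['R']);print(cam,'campos',-R.T@np.array(c['t']),'fwd',R[2],c['fx'])
    for q in('lid_hinge','lid_edge','analyser'):
        for r in spotter.tip_of(q,cam)[:1]: print(cam,q,r['pixel'],r['confidence'])
for q,z in(('bottle',0),('jar',0),('weight',0),('beaker',0),('tub',0),('spoon',0),('analyser',0),('lid_hinge',.0955)):
    for r in spotter.tip_of(q,'top')[:1]: print(q,ray('top',r['pixel'],z),r['confidence'])
E
```

```text
pics
0.0 [ 0.18816253 -0.54259614  0.23038497] [-0.30301913  0.40090752  0.11451288] 0.0187
side campos [-0.06978854  0.73667239  0.71222684] fwd [ 0.52737371 -0.63833703 -0.56071633] 427.037269555008
side lid_hinge [242.6, 185.2] 0.76
side lid_edge [236.0, 133.4] 0.85
side analyser [260.0, 216.4] 0.85
top campos [0.32750366 0.02519989 1.35136264] fwd [ 0.15005335 -0.00979545 -0.98862937] 497.3823263436148
top lid_hinge [286.1, 147.2] 0.66
top lid_edge [284.5, 121.9] 0.95
top analyser [292.7, 174.9] 0.7
bottle [ 0.64256286 -0.21246204  0.        ] 0.67
jar [0.60828907 0.15479521 0.        ] 0.74
weight [0.47067613 0.1118502  0.        ] 0.56
beaker [ 0.39509898 -0.38730656  0.        ] 0.73
tub [0.59733036 0.45385404 0.        ] 0.95
spoon [0.38331033 0.4557391  0.        ] 0.82
analyser [ 0.60401329 -0.0202673   0.        ] 0.7
lid_hinge [0.65750208 0.00080673 0.0955    ] 0.66
```

View pics/side0.png

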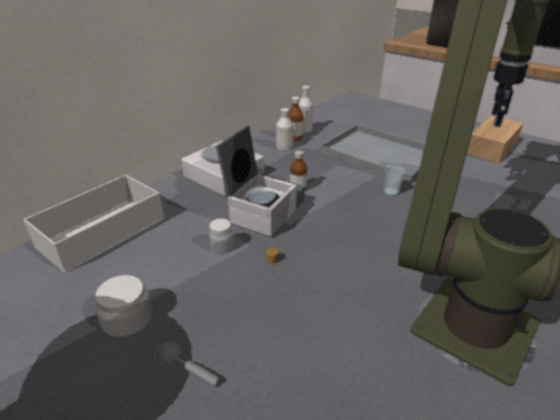

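View pics/top0.png

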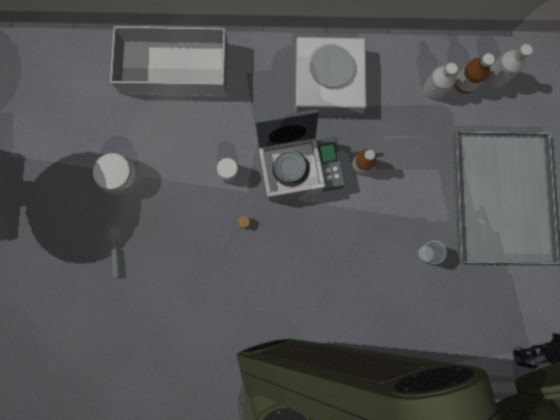

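The side view shows the analyser at about (262,200) with its lid up at (238,160), and a white scale behind it at (223,163). In the top view the housing is at about (292,168), the lid at (287,127), the scale at (330,72), the bottle at (366,160), the jar at (228,168) and the weight at (244,222). I'll crop the top view to fit the analyser's pose.

```bash
python3 - <<'E'
from h import *
im=cv2.imread('pics/top0.png')[30:210,210:390]
a=cv2.resize(im,None,fx=3.3,fy=3.3,interpolation=cv2.INTER_CUBIC)
a=cv2.convertScaleAbs(a,alpha=1.8)
cv2.imwrite('pics/c1.png',a)
from scipy.optimize import least_squares
obs={}
for cam,q,p in [('side','h',[242.6,185.2]),('side','e',[236,133.4]),('side','a',[260,216.4]),('top','h',[286.1,147.2]),('top','e',[284.5,121.9]),('top','a',[292.7,174.9])]: obs[cam,q]=p
def pts(v):
    x,y,th,l=v;c,s=np.cos(th),np.sin(th)
    f=lambda px,pz:[x+c*px,y+s*px,pz]
    return {'a':f(0,0),'h':f(.06,.0955),'e':f(.06-.15*np.cos(l),.0955+.15*np.sin(l))}
def res(v):
    P=pts(v);return np.concatenate([proj(k[0],[P[k[1]]])[0]-np.array(o) for k,o in obs.items()])
r=least_squares(res,[.6,-.02,.1,1.6]);print(r.x,r.fun.round(1))
for cam in('top','side'):print(proj(cam,np.array([[.6,0,.1]])))
E
```

```text
[ 0.60861327 -0.01682339  0.32514228  1.66653996] [ 1.   0.7  0.   2.7  3.9  1.7 -0.6 -3.   0.5 -0.4 -1.2 -1.6]
[[286.18860467 168.51937157]]
[[261.53842697 192.00762612]]
```

View pics/c1.png

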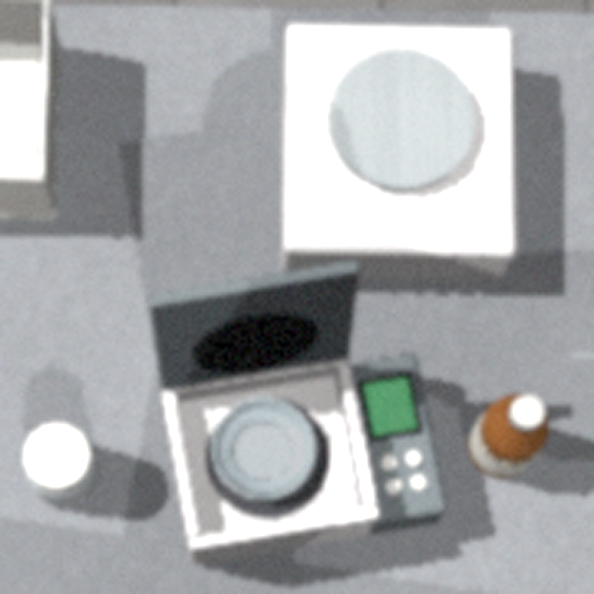

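```bash
python3 - <<'E'
from h import *
from scipy.optimize import least_squares
cp=lambda u,v:np.array([210+u/3.3,30+v/3.3])
A=[((-.0675,.075,.095),cp(192,548)),((-.0675,-.075,.095),cp(375,520)),((-.0675,-.135,.061),cp(440,513)),((.0675,-.135,.061),cp(415,355))]
L=[((.15,.075),cp(153,306)),((.15,-.075),cp(355,272))]
S=[('e',[236,133.4],'side',),('h',[242.6,185.2],'side'),('a',[260,216.4],'side')]
def W(v,p):
    c,s=np.cos(v[2]),np.sin(v[2]);return np.array([v[0]+c*p[0]-s*p[1],v[1]+s*p[0]+c*p[1],p[2]])
def E(v,r,y):return W(v,(.06-r*np.cos(v[3]),y,.0955+r*np.sin(v[3])))
def res(v):
    o=[proj('top',[W(v,p)])[0]-q for p,q in A]+[proj('top',[E(v,r,y)])[0]-q for (r,y),q in L]
    o+=[.4*(proj('side',[P])[0]-q) for P,q in((E(v,.15,0),[236,133.4]),(W(v,(.06,0,.0955)),[242.6,185.2]),(W(v,(0,0,0)),[260,216.4]))]
    return np.concatenate(o)
r=least_squares(res,[.6,-.02,.1,1.6],loss='soft_l1');v=r.x;print(v,r.fun.round(1))
print('hinge',W(v,(.06,0,.0955)),'edge',E(v,.15,0),'ends',E(v,.15,.075),E(v,.15,-.075))
for z in(0,.03,.05,.07,.09):print(z,ray('top',cp(285,255),z),ray('top',cp(513,253),z),ray('top',cp(287,26),z), ray('top',cp(290,268),0))
print(spotter.tip_of('dish','top')[:1])
def ov(cam,name):
    im=cv2.imread(f'pics/{cam}0.png')
    b=lambda P,Q,col:cv2.line(im,*[tuple(int(round(k)) for k in proj(cam,[x])[0]) for x in(P,Q)],col,1)
    for z in(0,.095):
        c=[(-.0675,.075),(-.0675,-.075),(.0675,-.075),(.0675,.075)]
        for i in range(4):b(W(v,c[i]+(z,)),W(v,c[(i+1)%4]+(z,)),(0,255,0))
    b(E(v,.15,.075),E(v,.15,-.075),(0,0,255));b(E(v,0,.075),E(v,.15,.075),(0,0,255));b(E(v,0,-.075),E(v,.15,-.075),(0,0,255))
    return im
a=ov('top','')[90:210,210:390];b=ov('side','')[100:260,160:340]
cv2.imwrite('pics/ov.png',np.vstack([cv2.resize(a,(400,267)),cv2.resize(b,(400,330))]))
E
```

```text
[ 0.60740723 -0.01159361  0.17500299  1.722396  ] [-2.1  0.2  0.1 -0.5  1.5  0.3  0.1 -0.8 -1.6 -0.2  1.2  0.3 -0.6  0.6
  0.6  0.   1.2  1. ]
hinge [ 0.66649079 -0.00114694  0.0955    ] edge [0.68879774 0.00279719 0.24377961] ends [0.67573941 0.07665164 0.24377961] [ 0.70185607 -0.07105726  0.24377961]
0 [ 7.99209116e-01 -2.87163889e-02  2.22044605e-16] [ 0.80444555 -0.22462571  0.        ] [ 1.00817085 -0.02864465  0.        ] [ 0.78769618 -0.03310085  0.        ]
0.03 [ 0.78873734 -0.02751946  0.03      ] [ 0.79385752 -0.21907963  0.03      ] [ 0.99306016 -0.02744931  0.03      ] [ 0.78769618 -0.03310085  0.        ]
0.05 [ 0.78175616 -0.0267215   0.05      ] [ 0.78679884 -0.21538224  0.05      ] [ 0.98298637 -0.02665242  0.05      ] [ 0.78769618 -0.03310085  0.        ]
0.07 [ 0.77477498 -0.02592355  0.07      ] [ 0.77974016 -0.21168486  0.07      ] [ 0.97291258 -0.02585553  0.07      ] [ 0.78769618 -0.03310085  0.        ]
0.09 [ 0.76779379 -0.02512559  0.09      ] [ 0.77268148 -0.20798747  0.09      ] [ 0.96283879 -0.02505864  0.09      ] [ 0.78769618 -0.03310085  0.        ]
[{'pixel': [289.1, 165.0], 'confidence': 0.86}]
```

View pics/ov.png

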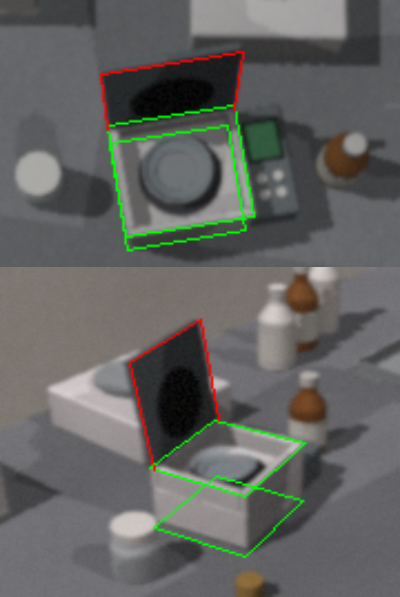

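The overlay matches both views well: hinge at about (0.666, -0.001), yaw 0.175, lid about 1.72 rad. I'll go to a staging pose in front of the lid and learn the reach there.

```bash
cat >> h.py <<'E'
from scipy.spatial.transform import Rotation as Ro
def Rt(p,flip=1,side=1):
    "tool pitched p deg below horizontal, yaw 0; tool y along world +-y"
    p=np.radians(p);z=np.array([np.cos(p),0,-np.sin(p)]);y=np.array([0,flip*1.,0]);x=np.cross(y,z)
    return np.stack([x,y,z],1) if side else np.stack([y,np.cross(z,y),z],1)
def rel(pos,R):
    s=env.read_state();print('d',np.round((np.array(pos)-s['ee_pos'])/.15,3),'rot',np.round((Ro.from_matrix(R)*Ro.from_matrix(s['tool_rot']).inv()).as_rotvec()/np.pi,3))
E
python3 - <<'E'
from h import *
s=env.read_state();print(np.round(s['tool_rot'],2),[a for a in dir(env) if a[0]!='_'])
for f in(1,-1):
  for sd in(1,0): print(f,sd);rel([.45,-.01,.33],Rt(60,f,sd))
E
```

```text
[[ 0.33 -0.94  0.  ]
 [-0.94 -0.33 -0.  ]
 [ 0.    0.   -1.  ]] ['Unreachable', 'grip_point_offset', 'read_state']
1 1
d [1.744 3.555 0.658] rot [ 0.158 -0.113 -0.59 ]
1 0
d [1.744 3.555 0.658] rot [-0.232 -0.039  0.866]
-1 1
d [1.744 3.555 0.658] rot [-0.103 -0.145  0.384]
-1 0
d [1.744 3.555 0.658] rot [ 0.028 -0.165 -0.104]
```

>>> apply_moves:
  rows:
    - {"fingers": 0, "translation": [0.3, 0.4, 0.7], "rotation": [0, 0, 0.06]}
    - {"fingers": 0, "translation": [0.6, 0.9, 0.7], "rotation": [0, 0, 0.12]}
    - {"fingers": 0, "translation": [0.6, 0.9, 0.7], "rotation": [0, 0, 0.12]}
    - {"fingers": 0, "translation": [0.6, 0.9, 0.7], "rotation": [0, 0, 0.12]}

```text
clock: 1.35
ee_pos: [0.28, -0.4063, 0.3387]
tool_rot: [[0.655, -0.756, 0.003], [-0.756, -0.655, -0.003], [0.004, -0.0, -1.0]]
force: [0.1, 0.0, 0.2]
opening: 0.145
```

>>> apply_moves:
  rows:
    - {"fingers": 0, "translation": [0.4, 0.45, 0], "rotation": [0, 0, 0.06]}
    - {"fingers": 0, "translation": [0.7, 0.9, 0], "rotation": [0, 0, 0.12]}
    - {"fingers": 0, "translation": [0.7, 0.9, 0], "rotation": [0, 0, 0.12]}
    - {"fingers": 0, "translation": [0.7, 0.9, 0], "rotation": [0, 0, 0.12]}

```text
clock: 1.85
ee_pos: [0.3863, -0.2694, 0.3383]
tool_rot: [[0.889, -0.457, 0.003], [-0.457, -0.889, -0.001], [0.003, -0.001, -1.0]]
force: [-0.1, -1.3, -0.6]
opening: 0.001
```

>>> apply_moves:
  rows:
    - {"fingers": 0, "translation": [0.2, 0.45, 0], "rotation": [0, 0, 0.06]}
    - {"fingers": 0, "translation": [0.4, 0.9, 0], "rotation": [0, 0, 0.12]}
    - {"fingers": 0, "translation": [0.4, 0.9, 0], "rotation": [0, 0, 0.12]}
    - {"fingers": 0, "translation": [0.4, 0.9, 0], "rotation": [0, 0, 0.12]}

```text
clock: 2.35
ee_pos: [0.4465, -0.1345, 0.3378]
tool_rot: [[0.995, -0.096, 0.003], [-0.096, -0.995, -0.0], [0.003, 0.0, -1.0]]
force: [-0.6, -0.5, -0.3]
opening: 0.002
```

```bash
python3 - <<'E'
from h import *
s=env.read_state();print(s['clock'],s['ee_pos'],np.round(s['qpos'],1),s['opening'],np.round(s['force'],2));rel([.48,-.01,.33],Rt(40,-1))
E
```

```text
2.35 [ 0.44654094 -0.13452325  0.33782325] [-22.    4.6  87.9   0.   87.3 -16.5] 0.0022317119449394283 [-0.6  -0.5  -0.26]
d [ 0.223  0.83  -0.052] rot [-0.013 -0.277  0.029]
```

>>> apply_moves:
  rows:
    - {"fingers": 0, "translation": [0.2, 0.4, 0], "rotation": [0, -0.05, 0.01]}
    - {"fingers": 0, "translation": [0.22, 0.83, 0], "rotation": [-0.01, -0.11, 0.02]}
    - {"fingers": 0, "translation": [0.22, 0.83, -0.05], "rotation": [-0.013, -0.17, 0.03]}
    - {"fingers": 0, "translation": [0.22, 0.83, -0.05], "rotation": [-0.013, -0.23, 0.03]}
    - {"fingers": 0, "translation": [0.22, 0.83, -0.05], "rotation": [-0.013, -0.277, 0.03]}
    - {"fingers": 0, "translation": [0.22, 0.83, -0.05], "rotation": [-0.013, -0.277, 0.03]}
    - {"fingers": 0, "translation": [0.22, 0.83, -0.05], "rotation": [-0.013, -0.277, 0.03]}

```text
clock: 3.22
ee_pos: [0.4784, -0.0119, 0.3293]
tool_rot: [[0.644, 0.0, 0.765], [0.002, -1.0, -0.001], [0.765, 0.002, -0.644]]
force: [0.0, 0.2, -0.2]
opening: -0.004
```

```bash
python3 - <<'E'
from h import *
s=env.read_state();print(s['clock'],s['ee_pos'],np.round(s['qpos'],1),s['opening'],np.round(s['force'],2));rel([.53,-.01,.10],Rt(40,-1))
save('side','s1.png')
a=cv2.imread('pics/s1.png')[60:270,140:420];cv2.imwrite('pics/s1c.png',cv2.resize(a,None,fx=2.5,fy=2.5))
E
```

```text
3.225 [ 0.47837649 -0.01189531  0.32927359] [-15.9 -14.4 125.2  31.7  23.5 -40. ] -0.004049249037045138 [ 0.05  0.18 -0.18]
d [ 0.344  0.013 -1.528] rot [ 0.001 -0.    -0.   ]
```

View pics/s1c.png

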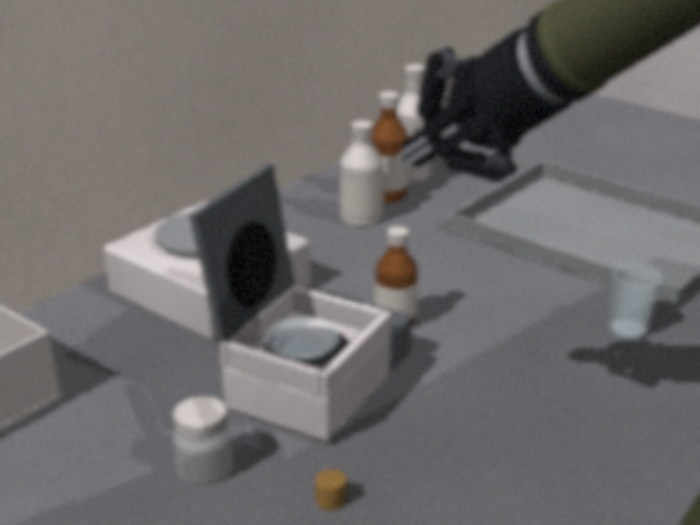

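The side view shows the gripper pitched in front of and above the lid, fingertips at about (410,155) in the crop, nothing touched. Next is a rehearsal of the final under-edge pose while the lid is still up.

>>> apply_moves:
  rows:
    - {"fingers": 0, "translation": [0, 0, -0.4], "rotation": [0, 0, 0]}
    - {"fingers": 0, "translation": [0.1, 0, -0.8], "rotation": [0, 0, 0]}
    - {"fingers": 0, "translation": [0.1, 0, -1], "rotation": [0, 0, 0]}
    - {"fingers": 0, "translation": [0.1, 0, -1], "rotation": [0, 0, 0]}

```text
clock: 3.78
ee_pos: [0.5151, -0.0065, 0.2375]
tool_rot: [[0.649, 0.012, 0.761], [0.003, -1.0, 0.012], [0.761, -0.005, -0.649]]
force: [-0.3, 0.0, 0.7]
opening: 0.003
```

>>> apply_moves:
  rows:
    - {"fingers": 0, "translation": [0, 0, -0.3], "rotation": [0, 0, 0]}
    - {"fingers": 0, "translation": [0.2, 0, -0.6], "rotation": [0, 0, 0]}
    - {"fingers": 0, "translation": [0.2, 0, -0.6], "rotation": [0, 0, 0]}
    - {"fingers": 0, "translation": [0.2, 0, -0.6], "rotation": [0, 0, 0]}

```text
clock: 4.28
ee_pos: [0.5677, -0.0107, 0.1641]
tool_rot: [[0.67, 0.013, 0.742], [0.0, -1.0, 0.017], [0.743, -0.011, -0.67]]
force: [0.3, 0.9, 0.3]
opening: 0.001
```

```bash
python3 - <<'E'
from h import *
s=env.read_state();print(s['clock'],s['ee_pos'],np.round(s['qpos'],1),np.round(s['force'],2),s['tool_rot'][:,2])
save('side','s2.png');e=s['ee_pos'];R=s['tool_rot']
im=cv2.imread('pics/s2.png')
for P in [e,e-.03*R[:,2]]:
    p=proj('side',[P])[0];print(p);cv2.circle(im,tuple(int(round(k)) for k in p),1,(0,0,255),-1)
im=im[100:260,180:340];cv2.imwrite('pics/s2c.png',cv2.resize(im,None,fx=3.7,fy=3.7))
E
```

```text
4.275 [ 0.56771496 -0.01073538  0.1640957 ] [ -11.7   13.6  133.1  144.7   16.8 -153.8] [0.35 0.87 0.31] [ 0.74244069  0.0174314  -0.66968498]
[272.92551656 173.64992208]
[279.61370195 169.42580275]
```

View pics/s2c.png

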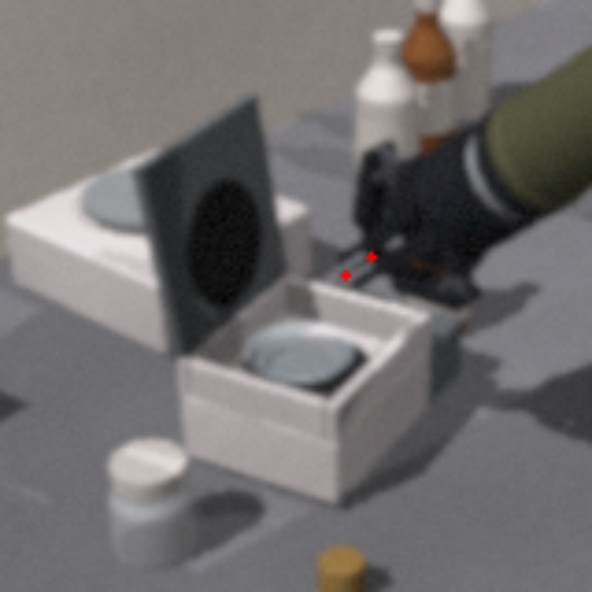

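The rehearsal shows that this pose is at the limit of joint 3 (133°) at 40° pitch: the TCP stopped at (0.568, -0.011, 0.164), over the well and touching nothing. I'll fit the arm kinematics from the recorded poses to pick a workable pitch.

```bash
cat > kin.py <<'E'
import numpy as np
from scipy.optimize import least_squares
from scipy.spatial.transform import Rotation as Ro
D=[([-75.086,17.578,86.31,0,76.112,-4.211],[.18816,-.5426,.23038],[0,0,-1]),
([-22,4.6,87.9,0,87.3,-16.5],[.44654,-.13452,.33782],[.003,0,-1]),
([-15.9,-14.4,125.2,31.7,23.5,-40],[.47838,-.0119,.32927],[.765,-.001,-.644]),
([-11.7,13.6,133.1,144.7,16.8,-153.8],[.56771,-.01074,.1641],[.7424,.0174,-.6697])]
def W(k,q):
    a,o,h,L1,L2,e=k;q1,q2,q3=np.radians(q[:3]);f=q2+q3
    r=a+L1*np.sin(q2)+L2*np.sin(f)+e*np.cos(f);z=h+L1*np.cos(q2)+L2*np.cos(f)-e*np.sin(f)
    return np.array([np.cos(q1)*r-np.sin(q1)*o,np.sin(q1)*r+np.cos(q1)*o,z])
def res(v): return np.concatenate([W(v[:6],q)+v[6]*np.array(n)-np.array(e) for q,e,n in D])
# weak priors keep lengths sane
fit=least_squares(lambda v:np.concatenate([res(v)*200,.05*(v-[0,.05,.3,.4,.4,0,.25])]),[0,.05,.3,.4,.4,0,.25])
K=fit.x
def solve(pos,p,yaw=0):
    p=np.radians(p);y=np.radians(yaw);n=np.array([np.cos(p)*np.cos(y),np.cos(p)*np.sin(y),-np.sin(p)]);w=np.array(pos)-K[6]*n
    s=least_squares(lambda q:W(K[:6],q)-w,[0,10,100],bounds=([-179,-60,8],[179,130,133.4]))
    fa=np.array([np.cos(np.radians(s.x[0]))*np.sin(np.radians(s.x[1]+s.x[2])),np.sin(np.radians(s.x[0]))*np.sin(np.radians(s.x[1]+s.x[2])),np.cos(np.radians(s.x[1]+s.x[2]))])
    return s.x,np.linalg.norm(s.fun),np.degrees(np.arccos(fa@n))
E
python3 - <<'E'
from kin import *
print(K.round(3),(res(K)*1000).round(1))
for pos in([.53,-.01,.08],[.5,-.01,.1],[.53,-.01,.2],[.5,-.01,.25],[.64,0,.24],[.7,0,.24]):
  for p in(0,20,50,60,70,80,90):
    q,r,b=solve(pos,p);print(pos,p,q.round(0),round(r*1000,1),'bend',b.round(0))
E
```

```text
[-0.     0.042  0.194  0.647  0.417  0.11   0.372] [ 0.  -0.3  0.3 -0.3  0.1 -0.3  0.2  0.2 -0.  -0.1 -0.1 -0. ]
[0.53, -0.01, 0.08] 0 [-12.  87. 133.] 168.5 bend 129.0
[0.53, -0.01, 0.08] 20 [-10.  47. 133.] 182.2 bend 70.0
[0.53, -0.01, 0.08] 50 [-10.  20. 133.] 25.4 bend 15.0
[0.53, -0.01, 0.08] 60 [ -9.  18. 128.] 0.0 bend 6.0
[0.53, -0.01, 0.08] 70 [ -7.  18. 119.] 0.0 bend 23.0
[0.53, -0.01, 0.08] 80 [ -6.  20. 111.] 0.0 bend 39.0
[0.53, -0.01, 0.08] 90 [ -6.  23. 103.] 0.0 bend 54.0
[0.5, -0.01, 0.1] 0 [-13.  87. 133.] 204.5 bend 130.0
[0.5, -0.01, 0.1] 20 [-11.  38. 133.] 209.0 bend 62.0
[0.5, -0.01, 0.1] 50 [-10.  14. 133.] 39.4 bend 10.0
[0.5, -0.01, 0.1] 60 [-10.  13. 130.] 0.0 bend 8.0
[0.5, -0.01, 0.1] 70 [ -8.  14. 121.] 0.0 bend 25.0
[0.5, -0.01, 0.1] 80 [ -7.  16. 113.] 0.0 bend 41.0
[0.5, -0.01, 0.1] 90 [ -6.  20. 105.] 0.0 bend 55.0
[0.53, -0.01, 0.2] 0 [-10.  49. 133.] 205.0 bend 92.0
[0.53, -0.01, 0.2] 20 [-11.  14. 133.] 138.6 bend 39.0
[0.53, -0.01, 0.2] 50 [-10.   4. 127.] 0.0 bend 12.0
[0.53, -0.01, 0.2] 60 [ -9.   4. 118.] 0.0 bend 28.0
[0.53, -0.01, 0.2] 70 
[... 477 characters left out ...]
[-6. 11. 93.] 0.0 bend 76.0
[0.64, 0, 0.24] 0 [ -7.  41. 133.] 91.5 bend 85.0
[0.64, 0, 0.24] 20 [ -8.  20. 133.] 25.0 bend 44.0
[0.64, 0, 0.24] 50 [ -6.   9. 112.] 0.0 bend 20.0
[0.64, 0, 0.24] 60 [ -5.  10. 103.] 0.0 bend 37.0
[0.64, 0, 0.24] 70 [-5. 13. 95.] 0.0 bend 52.0
[0.64, 0, 0.24] 80 [-4. 17. 86.] 0.0 bend 67.0
[0.64, 0, 0.24] 90 [-4. 22. 77.] 0.0 bend 80.0
[0.7, 0, 0.24] 0 [ -7.  43. 133.] 32.2 bend 86.0
[0.7, 0, 0.24] 20 [ -7.  23. 130.] 0.0 bend 43.0
[0.7, 0, 0.24] 50 [ -5.  13. 106.] 0.0 bend 21.0
[0.7, 0, 0.24] 60 [-5. 15. 97.] 0.0 bend 38.0
[0.7, 0, 0.24] 70 [-4. 18. 88.] 0.0 bend 54.0
[0.7, 0, 0.24] 80 [-4. 22. 78.] 0.0 bend 69.0
[0.7, 0, 0.24] 90 [-3. 27. 69.] 0.0 bend 84.0
```

The kinematic model fits to under 1 mm. About 68° pitch reaches everything, and the sloped back of the finger works as a wedge under the edge, so the same orientation serves both for tipping and for catching. I'll back out now.

>>> apply_moves:
  rows:
    - {"fingers": 0, "translation": [-0.15, 0, 0.3], "rotation": [0, 0, 0]}
    - {"fingers": 0, "translation": [-0.3, 0, 0.6], "rotation": [0, 0, 0]}
    - {"fingers": 0, "translation": [-0.3, 0, 0.95], "rotation": [0, 0.03, 0]}
    - {"fingers": 0, "translation": [-0.3, 0, 1], "rotation": [0, 0.08, 0]}
    - {"fingers": 0, "translation": [-0.3, 0, 1], "rotation": [0, 0.14, 0]}
    - {"fingers": 0, "translation": [-0.3, 0, 1], "rotation": [0, 0.14, 0]}
    - {"fingers": 0, "translation": [-0.3, 0, 1], "rotation": [0, 0.14, 0]}

```text
clock: 5.2
ee_pos: [0.5466, 0.037, 0.2914]
tool_rot: [[0.772, 0.151, 0.618], [0.036, -0.98, 0.196], [0.635, -0.129, -0.762]]
force: [0.9, 1.2, -0.4]
opening: -0.001
```

```bash
python3 - <<'E'
from h import *
s=env.read_state();print(s['clock'],s['ee_pos'],np.round(s['qpos'],1),np.round(s['force'],2),s['tool_rot'][:,2]);rel([.66,-.005,.32],Rt(68,-1))
E
```

```text
5.2 [0.54655059 0.03702151 0.29144568] [-14.   -2.1 115.2  35.1  36.2 -43.2] [ 0.93  1.16 -0.4 ] [ 0.61788483  0.1956874  -0.76152793]
d [ 0.756 -0.28   0.19 ] rot [-0.048  0.096 -0.042]
```

>>> apply_moves:
  rows:
    - {"fingers": 0, "translation": [0, -0.1, 0.2], "rotation": [-0.02, 0.04, -0.02]}
    - {"fingers": 0, "translation": [0.3, -0.28, 0.2], "rotation": [-0.048, 0.096, -0.042]}
    - {"fingers": 0, "translation": [0.76, -0.28, 0.2], "rotation": [-0.048, 0.096, -0.042]}
    - {"fingers": 0, "translation": [0.76, -0.28, 0.2], "rotation": [-0.048, 0.096, -0.042]}
    - {"fingers": 0, "translation": [0.76, -0.28, 0.2], "rotation": [-0.048, 0.096, -0.042]}
    - {"fingers": 0, "translation": [0.76, -0.28, 0.2], "rotation": [-0.048, 0.096, -0.042]}

```text
clock: 5.95
ee_pos: [0.6588, -0.0055, 0.3212]
tool_rot: [[0.928, -0.001, 0.372], [-0.001, -1.0, 0.0], [0.372, -0.001, -0.928]]
force: [-0.5, -0.3, -0.0]
opening: 0.0
```

```bash
python3 - <<'E'
from h import *
s=env.read_state();print(s['clock'],s['ee_pos'],np.round(s['qpos'],1),np.round(s['force'],2),s['tool_rot'][:,2]);rel([.745,-.005,.28],Rt(68,-1));rel([.738,-.005,.222],Rt(68,-1))
E
```

```text
5.95 [ 0.65882085 -0.00550343  0.32121703] [-5.3 10.7 86.7  2.2 60.9 -5.9] [-0.55 -0.33 -0.01] [ 3.72352671e-01  1.11583430e-04 -9.28091308e-01]
d [ 0.575  0.003 -0.275] rot [-0.    -0.001  0.   ]
d [ 0.528  0.003 -0.661] rot [-0.    -0.001  0.   ]
```

>>> apply_moves:
  rows:
    - {"fingers": 0, "translation": [0.35, 0, 0], "rotation": [0, 0, 0]}
    - {"fingers": 0, "translation": [0.56, 0, -0.1], "rotation": [0, 0, 0]}
    - {"fingers": 0, "translation": [0.57, 0, -0.3], "rotation": [0, 0, 0]}
    - {"fingers": 0, "translation": [0.56, 0, -0.5], "rotation": [0, 0, 0]}
    - {"fingers": 0, "translation": [0.55, 0, -0.66], "rotation": [0, 0, 0]}
    - {"fingers": 0, "translation": [0.55, 0, -0.66], "rotation": [0, 0, 0]}

```text
clock: 6.7
ee_pos: [0.7379, -0.0059, 0.2203]
tool_rot: [[0.93, -0.002, 0.368], [-0.002, -1.0, 0.0], [0.368, -0.001, -0.93]]
force: [-0.3, 0.3, -0.3]
opening: 0.001
```

```bash
python3 - <<'E'
from h import *
s=env.read_state();print(s['clock'],s['ee_pos'],np.round(s['qpos'],1),np.round(s['force'],2),s['tool_rot'][:,2])
save('side','s3.png');a=cv2.imread('pics/s3.png')[80:240,170:330];cv2.imwrite('pics/s3c.png',cv2.resize(a,None,fx=3.7,fy=3.7))
print(spotter.tip_of('lid_edge','side')[:1])
E
```

```text
6.7 [ 0.73791717 -0.00589793  0.22029809] [-4.6 21.3 86.1  2.2 51.1 -5.5] [-0.34  0.25 -0.31] [ 3.67672610e-01  2.83922038e-06 -9.29955296e-01]
[{'pixel': [233.1, 136.8], 'confidence': 0.94}]
```

View pics/s3c.png

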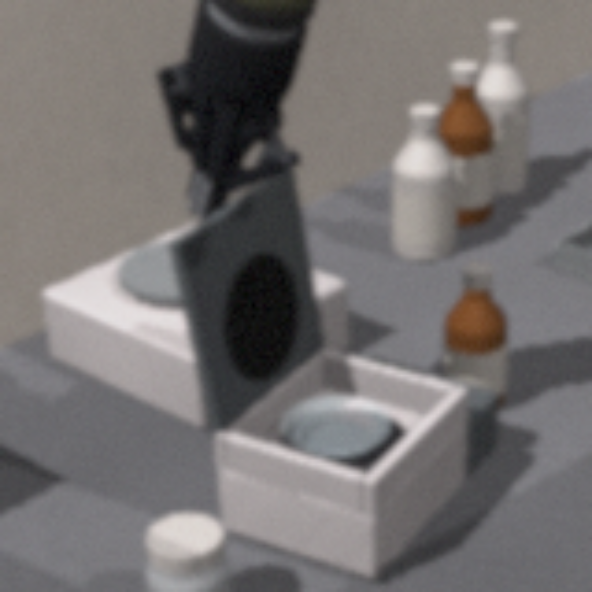

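The fingers are behind the lid's top edge (tip at about (205,200) in the crop), clear of the scale and not touching. Now I tip the lid slowly.

>>> apply_moves:
  rows:
    - {"fingers": 0, "translation": [-0.05, 0, 0], "rotation": [0, 0, 0]}
    - {"fingers": 0, "translation": [-0.1, 0, 0], "rotation": [0, 0, 0]}
    - {"fingers": 0, "translation": [-0.15, -0.01, 0], "rotation": [0, 0, 0]}
    - {"fingers": 0, "translation": [-0.2, -0.02, 0], "rotation": [0, 0, 0]}
    - {"fingers": 0, "translation": [-0.25, -0.03, 0], "rotation": [0, 0, 0]}
    - {"fingers": 0, "translation": [-0.3, -0.04, 0], "rotation": [0, 0, 0]}
    - {"fingers": 0, "translation": [-0.35, -0.05, 0], "rotation": [0, 0, 0]}
    - {"fingers": 0, "translation": [-0.4, -0.06, 0], "rotation": [0, 0, 0]}
    - {"fingers": 0, "translation": [-0.4, -0.06, 0], "rotation": [0, 0, 0]}

```text
clock: 7.92
ee_pos: [0.6795, -0.015, 0.223]
tool_rot: [[0.928, -0.002, 0.372], [-0.002, -1.0, -0.0], [0.372, -0.0, -0.928]]
force: [0.6, 0.7, -0.1]
opening: 0.002
```

```bash
cat >> h.py <<'E'
V=np.array([0.60740723,-0.01159361,0.17500299])
def edge(l,y=0):
    c,s=np.cos(V[2]),np.sin(V[2]);px=.06-.15*np.cos(l)
    return np.array([V[0]+c*px-s*y,V[1]+s*px+c*y,.0955+.15*np.sin(l)])
def lid():
    "lid angle from the spotter's edge point in side and top"
    L=np.linspace(-.05,1.85,400);P=np.array([edge(l) for l in L]);out=[]
    for cam in('side','top'):
        read_camera(cam);r=spotter.tip_of('lid_edge',cam)
        if r:
            d=np.linalg.norm(proj(cam,P)-r[0]['pixel'],axis=1);i=d.argmin();out.append((cam,round(L[i],3),round(d[i],1),r[0]['confidence']))
    s=env.read_state();print(s['clock'],np.round(s['ee_pos'],4),np.round(s['force'],2),out)
E
python3 -c "
from h import *
lid()"
```

```text
8.125 [ 0.681  -0.015   0.2236] [-0.3  -0.36  0.43] [('side', np.float64(1.402), np.float64(2.7), 0.71), ('top', np.float64(0.836), np.float64(3.9), 0.18)]
```

>>> apply_moves:
  rows:
    - {"fingers": 0, "translation": [-0.05, -0.01, 0], "rotation": [0, 0, 0]}
    - {"fingers": 0, "translation": [-0.1, -0.01, 0], "rotation": [0, 0, 0]}
    - {"fingers": 0, "translation": [-0.15, -0.02, 0], "rotation": [0, 0, 0]}
    - {"fingers": 0, "translation": [-0.2, -0.02, 0], "rotation": [0, 0, 0]}
    - {"fingers": 0, "translation": [-0.25, -0.02, 0], "rotation": [0, 0, 0]}
    - {"fingers": 0, "translation": [-0.3, -0.02, 0], "rotation": [0, 0, 0]}
    - {"fingers": 0, "translation": [-0.3, -0.02, 0], "rotation": [0, 0, 0]}
    - {"fingers": 0, "translation": [-0.2, -0.02, 0.1], "rotation": [0, 0, 0]}
    - {"fingers": 0, "translation": [-0.22, -0.02, 0.4], "rotation": [0, 0, 0]}

```text
clock: 9.25
ee_pos: [0.6471, -0.0178, 0.2809]
tool_rot: [[0.93, -0.001, 0.368], [-0.002, -1.0, 0.0], [0.368, -0.001, -0.93]]
force: [1.1, -1.1, 1.1]
opening: 0.001
```

```bash
python3 -c "
from h import *
lid()"
```

```text
9.45 [ 0.6487 -0.018   0.2851] [ 0.09 -0.14 -0.07] [('side', np.float64(1.098), np.float64(4.0), 0.89), ('top', np.float64(-0.05), np.float64(56.2), 0.48)]
```

>>> apply_moves:
  rows:
    - {"fingers": 0, "translation": [-0.4, 0, 0], "rotation": [0, 0, 0]}
    - {"fingers": 0, "translation": [-0.8, 0, -0.03], "rotation": [0, 0, 0]}
    - {"fingers": 0, "translation": [-1, 0, -0.2], "rotation": [0, 0, 0]}
    - {"fingers": 0, "translation": [-1, 0, -0.6], "rotation": [0, 0, 0]}

```text
clock: 9.95
ee_pos: [0.4979, -0.0181, 0.1963]
tool_rot: [[0.924, -0.002, 0.381], [-0.001, -1.0, -0.002], [0.381, 0.001, -0.924]]
force: [1.0, -0.9, -0.4]
opening: 0.001
```

```bash
python3 -c "
from h import *
lid()"
```

```text
10.15 [ 0.4978 -0.0178  0.194 ] [0.39 0.28 0.35] [('side', np.float64(0.979), np.float64(0.1), 0.74), ('top', np.float64(0.907), np.float64(0.1), 0.71)]
```

The lid is falling (about 0.95 rad), so I place the fingers under the edge to catch it at about 0.5 to 0.55 rad.

>>> apply_moves:
  rows:
    - {"fingers": 0, "translation": [0.05, 0, -0.29], "rotation": [0, 0, 0]}
    - {"fingers": 0, "translation": [0.22, 0, -0.29], "rotation": [0, 0, 0]}
    - {"fingers": 0, "translation": [0.22, 0, -0.29], "rotation": [0, 0, 0]}

```text
clock: 10.52
ee_pos: [0.5356, -0.0184, 0.153]
tool_rot: [[0.926, -0.001, 0.379], [-0.001, -1.0, -0.001], [0.379, 0.0, -0.926]]
force: [-0.0, -0.5, 0.0]
opening: 0.001
```

```bash
python3 -c "
from h import *
lid()"
```

```text
10.725 [ 0.5309 -0.0178  0.1515] [-0.11 -0.55 -0.35] [('side', np.float64(0.76), np.float64(2.2), 0.51), ('top', np.float64(0.721), np.float64(0.6), 0.62)]
```

>>> apply_moves:
  rows:
    - {"fingers": 0, "translation": [0, 0, 0], "rotation": [0, 0, 0]}
    - {"fingers": 0, "translation": [0, 0, 0], "rotation": [0, 0, 0]}
    - {"fingers": 0, "translation": [0, 0, 0], "rotation": [0, 0, 0]}
    - {"fingers": 0, "translation": [0, 0, 0], "rotation": [0, 0, 0]}
    - {"fingers": 0, "translation": [0, 0, 0], "rotation": [0, 0, 0]}

```text
clock: 11.35
ee_pos: [0.5305, -0.0178, 0.1512]
tool_rot: [[0.928, -0.001, 0.373], [-0.001, -1.0, 0.0], [0.373, -0.001, -0.928]]
force: [-0.9, -0.2, -0.9]
opening: 0.002
```

```bash
python3 -c "
from h import *
lid();lid();save('side','s4.png')
a=cv2.imread('pics/s4.png')[100:260,180:340];cv2.imwrite('pics/s4c.png',cv2.resize(a,None,fx=3.7,fy=3.7))"
```

```text
11.55 [ 0.5306 -0.0178  0.1513] [-1.31 -0.24 -1.62] [('side', np.float64(0.54), np.float64(2.0), 0.82), ('top', np.float64(0.479), np.float64(1.0), 0.8)]
11.75 [ 0.5306 -0.0178  0.1513] [-0.75 -0.15 -1.13] [('side', np.float64(0.564), np.float64(2.1), 0.67), ('top', np.float64(0.398), np.float64(1.8), 0.71)]
```

View pics/s4c.png

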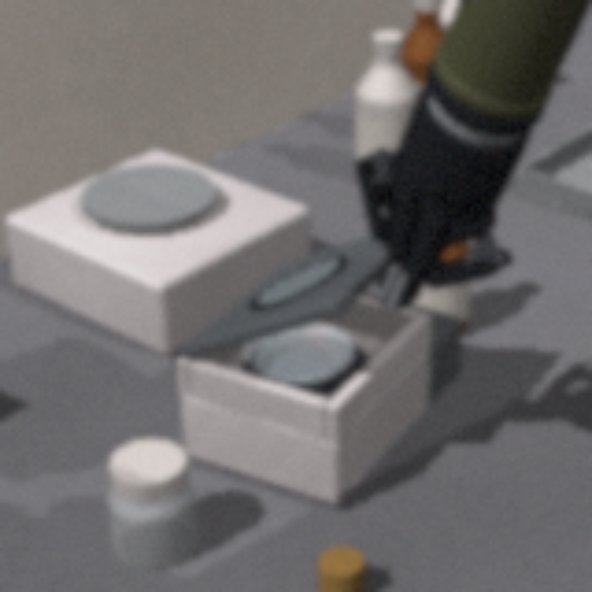

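The image shows the lid caught on the fingers: edge at about (385,255) in the crop, held at roughly 0.52 rad, with a steady load of about 2 N on the tool. Now I lower it at about 0.2 rad/s.

>>> apply_moves:
  rows:
    - {"fingers": 0, "translation": [-0.012, 0, -0.022], "rotation": [0, 0, 0]}
    - {"fingers": 0, "translation": [-0.023, 0, -0.044], "rotation": [0, 0, 0]}
    - {"fingers": 0, "translation": [-0.034, 0, -0.067], "rotation": [0, 0, 0]}
    - {"fingers": 0, "translation": [-0.044, 0, -0.089], "rotation": [0, 0, 0]}
    - {"fingers": 0, "translation": [-0.054, 0, -0.112], "rotation": [0, 0, 0]}
    - {"fingers": 0, "translation": [-0.063, 0, -0.135], "rotation": [0, 0, 0]}
    - {"fingers": 0, "translation": [-0.072, 0, -0.159], "rotation": [0, 0, 0]}
    - {"fingers": 0, "translation": [-0.08, 0, -0.182], "rotation": [0, 0, 0]}
    - {"fingers": 0, "translation": [-0.087, 0, -0.206], "rotation": [0, 0, 0]}
    - {"fingers": 0, "translation": [-0.094, 0, -0.23], "rotation": [0, 0, 0]}
    - {"fingers": 0, "translation": [-0.1, 0, -0.254], "rotation": [0, 0, 0]}
    - {"fingers": 0, "translation": [-0.106, 0, -0.279], "rotation": [0, 0, 0]}

```text
clock: 13.3
ee_pos: [0.5146, -0.0178, 0.1092]
tool_rot: [[0.928, -0.001, 0.373], [-0.001, -1.0, -0.0], [0.373, -0.0, -0.928]]
force: [-1.1, -1.8, -0.1]
opening: 0.001
```

```bash
python3 -c "
from h import *
lid();lid()
print(np.round(env.read_state()['qpos'],1))"
```

```text
13.5 [ 0.5144 -0.0177  0.1092] [-1.22 -0.85 -1.15] [('top', np.float64(0.126), np.float64(3.0), 0.78)]
13.7 [ 0.5145 -0.0177  0.1094] [-2.71 -0.36 -0.92] [('side', np.float64(0.193), np.float64(0.7), 0.94)]
[ -9.1  13.4 120.5   8.2  24.7 -15.8]
```

>>> apply_moves:
  rows:
    - {"fingers": 0, "translation": [-0.002, 0, -0.012], "rotation": [0, 0, 0]}
    - {"fingers": 0, "translation": [-0.005, 0, -0.024], "rotation": [0, 0, 0]}
    - {"fingers": 0, "translation": [-0.007, 0, -0.036], "rotation": [0, 0, 0]}
    - {"fingers": 0, "translation": [-0.009, 0, -0.048], "rotation": [0, 0, 0]}
    - {"fingers": 0, "translation": [-0.011, 0, -0.06], "rotation": [0, 0, 0]}
    - {"fingers": 0, "translation": [-0.013, 0, -0.072], "rotation": [0, 0, 0]}
    - {"fingers": 0, "translation": [-0.015, 0, -0.084], "rotation": [0, 0, 0]}
    - {"fingers": 0, "translation": [-0.017, 0, -0.096], "rotation": [0, 0, 0]}
    - {"fingers": 0, "translation": [-0.018, 0, -0.108], "rotation": [0, 0, 0]}
    - {"fingers": 0, "translation": [-0.019, 0, -0.12], "rotation": [0, 0, 0]}
    - {"fingers": 0, "translation": [-0.02, 0, -0.132], "rotation": [0, 0, 0]}
    - {"fingers": 0, "translation": [-0.021, 0, -0.144], "rotation": [0, 0, 0]}

```text
clock: 15.2
ee_pos: [0.5113, -0.0177, 0.0876]
tool_rot: [[0.928, -0.001, 0.373], [-0.001, -1.0, 0.0], [0.373, -0.001, -0.928]]
force: [-3.0, -2.4, -0.1]
opening: -0.001
```

```bash
python3 -c "
from h import *
lid();lid()"
```

```text
15.4 [ 0.5112 -0.0176  0.0877] [-2.04 -3.02 -0.99] [('side', np.float64(0.107), np.float64(2.8), 0.83)]
15.6 [ 0.5113 -0.0176  0.0878] [-2.06 -2.57 -1.13] [('side', np.float64(0.117), np.float64(1.2), 0.92), ('top', np.float64(-0.045), np.float64(3.8), 0.81)]
```

>>> apply_moves:
  rows:
    - {"fingers": 0, "translation": [0, 0, -0.012], "rotation": [0, 0, 0]}
    - {"fingers": 0, "translation": [-0.001, 0, -0.024], "rotation": [0, 0, 0]}
    - {"fingers": 0, "translation": [-0.002, 0, -0.036], "rotation": [0, 0, 0]}
    - {"fingers": 0, "translation": [-0.003, 0, -0.048], "rotation": [0, 0, 0]}
    - {"fingers": 0, "translation": [-0.004, 0, -0.06], "rotation": [0, 0, 0]}
    - {"fingers": 0, "translation": [-0.004, 0, -0.072], "rotation": [0, 0, 0]}
    - {"fingers": 0, "translation": [-0.005, 0, -0.084], "rotation": [0, 0, 0]}
    - {"fingers": 0, "translation": [-0.005, 0, -0.096], "rotation": [0, 0, 0]}
    - {"fingers": 0, "translation": [-0.005, 0, -0.108], "rotation": [0, 0, 0]}
    - {"fingers": 0, "translation": [-0.005, 0, -0.12], "rotation": [0, 0, 0]}
    - {"fingers": 0, "translation": [-0.005, 0, -0.132], "rotation": [0, 0, 0]}
    - {"fingers": 0, "translation": [-0.005, 0, -0.144], "rotation": [0, 0, 0]}

```text
clock: 17.1
ee_pos: [0.5106, -0.0176, 0.0661]
tool_rot: [[0.928, -0.001, 0.373], [-0.001, -1.0, 0.0], [0.373, -0.001, -0.928]]
force: [-1.1, -0.4, -0.3]
opening: 0.001
```

```bash
python3 -c "
from h import *
lid();lid()"
```

```text
17.3 [ 0.5105 -0.0176  0.0661] [1.08 0.47 0.21] [('side', np.float64(0.026), np.float64(2.4), 0.61), ('top', np.float64(-0.05), np.float64(4.0), 0.93)]
17.5 [ 0.5106 -0.0177  0.0663] [ 0.18 -0.26 -0.74] [('side', np.float64(0.012), np.float64(0.9), 0.68), ('top', np.float64(-0.036), np.float64(3.0), 0.94)]
```

The load has gone, so the lid looks shut. I withdraw slowly towards the robot first, in case it is still resting, then move clear.

>>> apply_moves:
  rows:
    - {"fingers": 0, "translation": [-0.01, 0, -0.01], "rotation": [0, 0, 0]}
    - {"fingers": 0, "translation": [-0.02, 0, -0.02], "rotation": [0, 0, 0]}
    - {"fingers": 0, "translation": [-0.03, 0, -0.03], "rotation": [0, 0, 0]}
    - {"fingers": 0, "translation": [-0.045, 0, -0.04], "rotation": [0, 0, 0]}
    - {"fingers": 0, "translation": [-0.06, 0, -0.04], "rotation": [0, 0, 0]}
    - {"fingers": 0, "translation": [-0.08, 0, -0.04], "rotation": [0, 0, 0]}
    - {"fingers": 0, "translation": [-0.1, 0, -0.04], "rotation": [0, 0, 0]}
    - {"fingers": 0, "translation": [-0.13, 0, -0.04], "rotation": [0, 0, 0]}
    - {"fingers": 0, "translation": [-0.17, 0, -0.02], "rotation": [0, 0.01, 0]}
    - {"fingers": 0, "translation": [-0.25, 0, 0], "rotation": [0, 0.03, 0]}
    - {"fingers": 0, "translation": [-0.35, 0, 0.1], "rotation": [0, 0.06, 0]}
    - {"fingers": 0, "translation": [-0.45, 0, 0.2], "rotation": [0, 0.08, 0]}

```text
clock: 19.0
ee_pos: [0.443, -0.0178, 0.0969]
tool_rot: [[0.992, -0.001, 0.129], [-0.001, -1.0, -0.0], [0.129, -0.0, -0.992]]
force: [1.3, 0.3, 0.2]
opening: 0.0
```

>>> apply_moves:
  rows:
    - {"fingers": 0, "translation": [-0.05, 0, 0.3], "rotation": [0, 0, 0]}
    - {"fingers": 0, "translation": [0, -0.2, 0.7], "rotation": [0, 0, 0]}
    - {"fingers": 0, "translation": [0, -0.6, 1], "rotation": [0, 0, 0]}
    - {"fingers": 0, "translation": [0, -0.6, 1], "rotation": [0, 0, 0]}
    - {"fingers": 0, "translation": [0, -0.6, 1], "rotation": [0, 0, 0]}

```text
clock: 19.62
ee_pos: [0.4428, -0.1083, 0.247]
tool_rot: [[0.992, -0.003, 0.13], [-0.003, -1.0, -0.0], [0.13, -0.0, -0.992]]
force: [0.4, 1.0, -0.7]
opening: -0.004
```

```bash
python3 - <<'E'
from h import *
lid()
save('side','s5.png');save('top','t5.png')
a=cv2.imread('pics/s5.png')[110:270,180:340];b=cv2.imread('pics/t5.png')[100:240,210:390]
cv2.imwrite('pics/f.png',np.hstack([cv2.resize(a,(400,400)),cv2.resize(cv2.convertScaleAbs(b,alpha=1.6),(400,400))]))
for q in('bottle','jar','weight','beaker','tub','spoon'):
    for r in spotter.tip_of(q,'top')[:1]: print(q,ray('top',r['pixel'],0).round(3),r['confidence'])
E
```

```text
19.825 [ 0.4416 -0.1063  0.245 ] [0.25 0.37 0.15] [('side', np.float64(-0.04), np.float64(0.7), 0.92), ('top', np.float64(-0.045), np.float64(4.0), 0.82)]
bottle [ 0.645 -0.21   0.   ] 0.57
jar [0.609 0.152 0.   ] 0.95
weight [0.478 0.114 0.   ] 0.47
beaker [ 0.394 -0.385  0.   ] 0.8
tub [0.591 0.461 0.   ] 0.63
```

View pics/f.png

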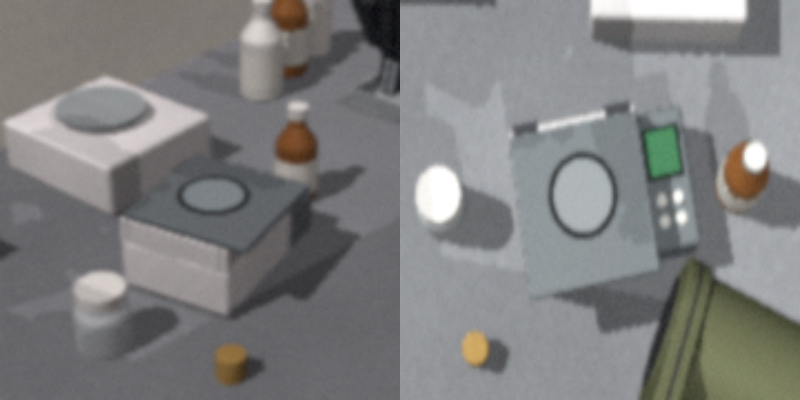

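The lid lies flat on the housing, the hand is clear, and the bystanders in view are where they were. Handing in.

```bash
python3 -c "
from h import *
print(order.job_done(), env.read_state()['clock'])"
```

```text
the job is handed in; nothing more can be done
the job is handed in; nothing more can be done
```

The lid is shut, and I handed the job in at about 20 s of the 51 s allowed; no verdict was reported.

**What I did:** I tipped the lid forward from behind with the shut fingers until it fell by itself, at about 1.1 rad. I then passed over it, caught its front edge on the backs of the fingers at about 0.52 rad, and lowered it at about 0.2, then 0.1 rad/s. Once the load was gone I drew the hand back and up.

**Last checks:**
- **Lid:** the final pictures show it flat on the housing with the hand clear. The network read about -0.04 rad in both views, which I take as shut within its error.
- **Forces:** the tool force stayed within about 4.5 N at every reading, but I only read it between moves.
- **Bystanders:** bottle, jar and beaker measured within about 4 mm of their start. The weight and tub differed by 8 to 10 mm. I put that down to network scatter, because the arm went near neither.

**Not confirmed or failed:**
- **Spoon and dish:** the network did not find the spoon in the last picture, and the dish is hidden under the lid. The arm touched neither.
- **First rehearsal:** an attempt at the under-edge pose with a 40° tool pitch ran into joint 3's limit (133°). The fingertips stopped over the open well at z = 0.164 m without touching anything, and I changed to 68°.
- **Lid angle readings:** the top and side cameras differed by up to 0.17 rad while the lid was part-open. I relied on the side view and the tool's own position.

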